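# Put away a freshly gilded moulding offcut

### The arm

A 6-joint arm with a two-finger parallel gripper is mounted at the origin on the work surface. World frame = base frame: x ahead of the robot, y to its left, z up, the work surface at z = 0. Lengths are in m, angles in rad, forces in N, time in s.
With the tool pointing down it reaches from about 0.35 to 0.975 m from the base axis. Payload 7.1 kg.
Tool frame: the origin (TCP) lies at the very end of the fingers, on their centre line; the grasp point (between the pads) lies 19 mm behind it; z points along the fingers, y is the line along which they close (so a half turn about z gives the same grasp; the last joint's range is limited). The gripper opens to 88 mm and grips with 3 to 60 N. Pads are 20 mm wide; open, the fingers measure 115 mm over their backs; the gripper's body (75 mm by 178 mm) begins 61 mm behind the grasp point.
Start: joints at [-1.159, 0.423, 1.63, -0, 1.089, -0.019], TCP at [0.261, -0.568, 0.223] pointing down, gripper open.
Joint ranges: [-3, 3], [-0.9, 2.11], [0.09, 2.58], [-1.31, 4.45], [0.11, 2.69], [-2.54, 2.54]. Speed limits (rad/s): [2.39, 2.39, 3.01, 3.14, 3.14, 3.14].

### API

Orientations are given as [roll, pitch, yaw] about the fixed x, y, z axes, in that order (R = Rz(yaw) Ry(pitch) Rx(roll)).
In Python, from rig import env gives the robot as it stands.
- The arm moves only by the shell command python3 -m handwheel 'ROWS' [OPENING] [FORCE]. ROWS is JSON, a list of rows, each an object with "xyz": the shift along the tool's x, y, z in units of 6 cm (1.0 is 6 cm), a list of three; "twist": the turn about the tool's z in units of 0.12 rad (1.0 is 0.12 rad). A call has exactly 10 rows; each row shifts and turns the commanded pose from where the row before left it, along the tool's axes as they then stand; what a row does not reach is not made up. A row lasts 1/8 s, in which the tool goes at most 62.5 mm and 10.7 degrees, less where a joint would pass 70% of its speed; a pose out of reach is approached as far as the arm can. A call with a number of a shift or a turn outside -1 to 1 is refused whole. A call with a gripper value outside its range is refused whole. OPENING is the finger opening in mm, from 0 to 87.8, set as the call begins (- or left out, the last holds). The fingers move at their own pace and stop on an object; FORCE is the grip in N (left out, the last holds). Time passes only in rows, so rows that do not move let the fingers close, or fill a call up. It gives the time, the measured TCP pose, the force, the opening and the grip force at its end, in the units of the state.
- env.state(): the state, without advancing time (a new reading comes with each control period).
- env.grab_frame(name): name is "side" or "top" or "wrist"; returns a dict with "frame" (400x640x3 uint8, red, green, blue), "intrinsics" (3x3 intrinsics, pixels), "k1" (the pictures are not rectified: a ray, as slopes to the right and down, at radius r is drawn at 1 + k1 r^2 times it, then the intrinsics apply), "extrinsics" (4x4, takes a point from camera to world coordinates). Camera axes: x right, y down, z forward; pixel columns grow to the right and rows downward; lengths in m; the calibration is good to about 2 mm. A picture is of the moment at which its call begins. There is no depth.
- env.sign_off(): hands the job in; it is judged then, once.
Trained networks look in the newest picture that a camera, given by its name, has taken for a name from the list of things; names that differ only in an ending like _2 or _b are one class to them, and where a whole thing is asked for, a point or a joint stands for the part that bears it (a point fixed in the world has none). Each returns a list of dicts, best first, with "conf" (0 to 1); they miss things now and then, are a little off and sometimes report something else, mostly with a low value. They report only what shows in the picture. A call takes as long as a camera call. They do not tell look-alikes from the thing itself.
- env.look_for(camera, thing): "centre" ([x, y, z] in m, in world coordinates, good to about 4 mm: the middle of the surface that is visible of it).
- env.cut_out(camera, thing): "pixels" (400x640 bool, what is visible of it).
- env.tip_of(camera, thing): "centre" ([x, y, z] in m, in world coordinates, good to about 4 mm: a listed point, or the origin of a listed thing).
The state is a dict: "time": time; "joint_pos": joint angles; "qvel": joint speeds; "joint_torque": joint torques, N m; "tcp_pos": TCP position; "tool_rot": TCP orientation; "ft_force": force on the tool from outside, world axes, zero at the start; "torque": the same for the moment, N m; "width": finger opening in m; "grasp_force": force on a finger pad.
Only numpy, scipy, OpenCV 4.12 (cv2) and the standard library are available. Lean on these libraries where they do the work, as an engineer would, in place of code of your own. Each camera call takes 0.05 s, during which the arm holds its last target. There are 200 camera calls.

### The job

Put the freshly gilded moulding offcut away in the padded bay of the half-open drawer: hold it lightly by its bare back rib and never touch the gilt edge, and set it down softly, flat with the gilt edge up, on the felt, whose level you must feel for. Let go of it with the drawer still open, then push the drawer gently fully shut without slamming it. Leave the blue corner protector, the spring clamp and the sanding stick where they are.

Things in the scene. Friction and masses are not known exactly. Their poses are not given: they have to be found in the camera images.
- moulding: Dark wood moulding offcut with one gilt edge, 140 long (x) x 62 wide (y) x 38 mm high, 0.13 to 0.22 kg, lying on the bench. Origin: centre of its underside; z up. A base slab 10 mm thick spans the full width; rib and gilt bead stand on it. Its soft gesso dents if it meets the drawer or unit with over 8 N or falls even 5 mm, or if the fingers press it with over 30 N, both pads added.
- rib (a point): On the moulding: top of the bare wood rib at mid-length, where to grip; axes as the moulding's. The rib runs the whole length, 11 mm thick (y = +20 to +31 mm of the moulding), top at 38 mm. Between rib and gilt lies a hollow 38 mm wide, 28 mm deep below this point, for one finger: open the fingers only part way (25 to 40 mm), or they come down on the gilt.
- gilt: The soft, fresh gilt bead fixed along the moulding's front edge, gold, 139 mm long; in the moulding's frame y = -30.5 to -18.5 mm, z = 10 to 22.5 mm. Its origin and axes are the moulding's. Nothing may touch it (0.5 N marks it).
- unit: Low wooden drawer unit fixed on the bench, 280 mm deep, 255 wide, 130 high. Origin: on the bench below the middle of its front face; x points into the unit (away from the robot), z up. Its one drawer slides out along -x; a narrow side bay in it (at -y) holds steel offset clips and is not for the moulding. Drawer side walls reach 105 mm above the bench, the wall between the bays 100 mm.
- drawer (a joint): Opening of the drawer in m: 0 fully shut, 0.195 to 0.22 at the start (stop at 0.23). Sliding takes about 2 N and a little more the faster it goes; it stays where it is left. Do not push on the unit or drawer with more than 30 N; slamming means over 0.25 m/s.
- knob (a point): Centre of the front face of the drawer's cherry-wood knob, 36 mm across, at a height of 70 mm; the knob stands out 33 mm from the drawer front. The drawer front is 15 mm thick, 243 mm wide, with its top at 110 mm. Moves with the drawer; axes as the unit's.
- bay (a point): On the drawer's bottom board (13 mm above the bench), midway across the felt-padded bay, 92 mm behind the drawer front's inner face. Moves with the drawer; axes as the unit's. Bay 160 mm wide (y), 242 mm long (x); open by q, its front q is uncovered. The grey felt's top is 21 to 55 mm above this point, different each time and not reported; it yields 1 mm per 2.5 N.
- protector: Bystander: blue plastic corner protector, two 75 mm legs, 32 mm high. Origin: centre of its underside; outer corner towards -x, -y.
- clamp: Bystander: nickel-plated spring clamp with orange tips, lying flat, 125 mm long, about 70 mm wide, 24 mm high. Origin near the middle of its underside, x along its length.
- stick: Bystander: cherry sanding stick 180 x 24 x 9 mm lying on the bench. Origin: centre of its underside, x along its length.
Things that resemble listed ones, but are neither listed nor needed, are in the scene too. Of the things that look like the moulding, take the one that is nearest to the robot's base at the start.

How it is judged:
By the outcome, as a careful person would: the job done as asked, in the order asked, and still so for the second after the job is handed in, with the robot touching nothing.
It also fails if it takes over 72 s, if anything falls off the work surface, if the arm or the gripper's body presses on something with over 40 N, if the wrist force passes 120 N, or if a joint passes its speed limit or range.

## Working session

There is one attempt and no reset: what is moved stays moved. The work goes in short steps, Python scripts to look and compute and a shell command to move; the robot and the scene stay as the last step left them, time stands still between calls to the robot, and variables do not carry over. Pictures are saved under pics/ and viewed, at most 10 in all, crops included, and the job is handed in when it is done.

```bash
mkdir -p pics; ls; python3 - <<'E'
from rig import env
import cv2,numpy as np
for c in ["top","side"]:
    f=env.grab_frame(c); cv2.imwrite(f"pics/{c}0.png",f["frame"][:,:,::-1])
    print(c,f["intrinsics"].tolist(),f["k1"],np.round(f["extrinsics"],3).tolist())
    for t in ["moulding","rib","gilt","unit","drawer","knob","bay","protector","clamp","stick"]:
        for fn in (env.tip_of,env.look_for):
            try: print(t,fn.__name__,[(round(d["conf"],2),np.round(d["centre"],3).tolist()) for d in fn(c,t)])
            except Exception as e: print(t,fn.__name__,e)
s=env.state();print({k:np.round(v,3).tolist() for k,v in s.items()})
E
```

```text
pics
top [[486.1381957938512, 0.0, 321.29647915857777], [0.0, 486.1381957938512, 198.9571185404368], [0.0, 0.0, 1.0]] 0.02133430066568045 [[0.012, -0.991, 0.136, 0.438], [-1.0, -0.011, 0.008, -0.01], [-0.006, -0.136, -0.991, 1.179], [0.0, 0.0, 0.0, 1.0]]
moulding call [(0.9, [0.402, 0.33, 0.009]), (0.75, [0.809, 0.285, 0.004])]
moulding call [(0.83, [0.805, 0.284, 0.012]), (0.8, [0.401, 0.332, 0.018])]
rib call [(0.63, [0.799, 0.26, 0.037]), (0.61, [0.414, 0.349, 0.037])]
rib call [(0.68, [0.404, 0.328, 0.01]), (0.58, [0.8, 0.281, 0.01])]
gilt call [(0.85, [0.803, 0.284, -0.002]), (0.57, [0.406, 0.324, 0.001])]
gilt call [(0.8, [0.809, 0.303, 0.019]), (0.63, [0.398, 0.295, 0.02])]
unit call [(0.72, [0.728, 0.045, -0.0]), (0.35, [0.599, 0.344, -0.005])]
unit call [(0.58, [0.752, 0.046, 0.132])]
drawer call it knows: bay, clamp, gilt, knob, moulding, protector, rib, stick, unit
drawer call [(0.96, [0.605, 0.051, 0.062])]
knob call []
knob call [(0.79, [0.609, 0.049, 0.062])]
bay call []
bay call [(0.92, [0.606, 0.05, 0.065])]
protector call [(0.84, [0.394, -0.322, -0.0])]
protector cal
[... 1281 characters left out ...]
 call [(0.68, [0.601, 0.075, 0.013])]
bay call []
protector call [(0.74, [0.395, -0.325, -0.002]), (0.38, [0.457, 0.056, 0.071])]
protector call [(0.9, [0.395, -0.338, 0.001])]
clamp call [(0.9, [0.613, -0.348, -0.0])]
clamp call [(0.64, [0.612, -0.342, 0.019])]
stick call [(0.85, [0.596, 0.346, 0.005])]
stick call [(0.72, [0.594, 0.348, 0.012])]
{'time': 2.0, 'joint_pos': [-1.159, 0.423, 1.63, 0.0, 1.089, -0.019], 'qvel': [0.0, 0.001, -0.001, -0.0, 0.0, -0.0], 'joint_torque': [0.0, -54.457, -27.404, 0.064, 0.017, -0.0], 'tcp_pos': [0.261, -0.568, 0.223], 'tool_rot': [3.142, -0.0, 0.431], 'ft_force': [-0.58, -0.474, 0.105], 'torque': [0.004, 0.017, 0.032], 'grasp_force': 0.0, 'width': 0.088}
```

View pics/top0.png

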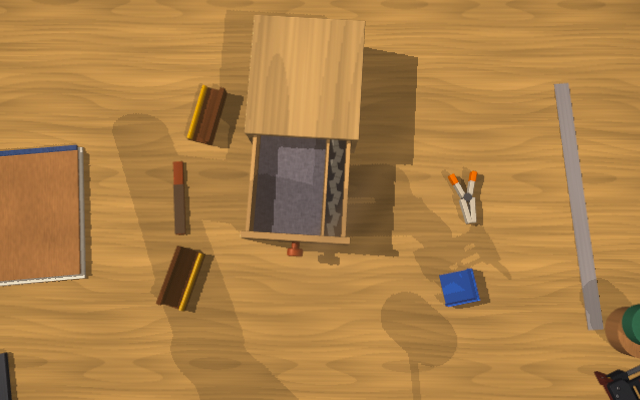

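View pics/side0.png

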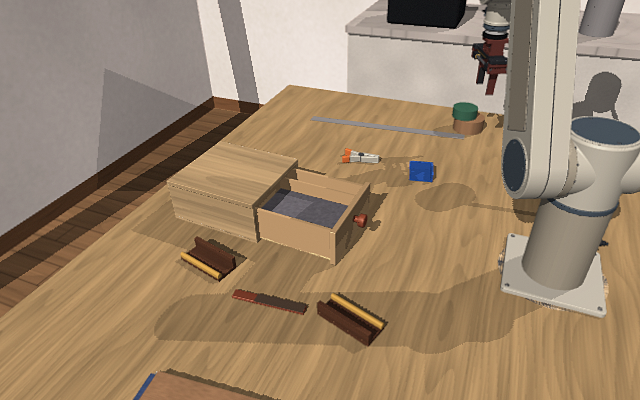

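The top view shows two mouldings, at pixels (181,279) and (207,115). The stick at (180,198) could also be mistaken for one. The moulding at (181,279), at world (0.40, 0.33), is nearest the base at 0.52 m against 0.85 m, so I take that one. Its gilt lies on the right (-y) and its rib on the left (+y). The drawer's padded bay is at (290,185), and the clip bay is on its right at (338,185).

```bash
cat > h.py <<'E'
import numpy as np,cv2
from rig import env
from scipy.optimize import minimize
def project(f,P):
    E=f["extrinsics"];p=(np.asarray(P,float)-E[:3,3])@E[:3,:3]
    s=p[:,:2]/p[:,2:];s=s*(1+f["k1"]*(s**2).sum(1,keepdims=True))
    K=f["intrinsics"];return s*[K[0,0],K[1,1]]+K[:2,2]
def box(x0,x1,y0,y1,z0,z1):
    return np.array([[x,y,z] for x in(x0,x1) for y in(y0,y1) for z in(z0,z1)])
def place(B,x,y,a,z=0):
    c,s=np.cos(a),np.sin(a);return B@np.array([[c,s,0],[-s,c,0],[0,0,1]])+[x,y,z]
def sil(f,boxes,S=4):
    m=np.zeros((400*S,640*S),np.uint8)
    for b in boxes:
        h=cv2.convexHull(project(f,b).astype(np.float32)).reshape(-1,2)
        cv2.fillConvexPoly(m,np.round((h+.5)*S-.5).astype(np.int32),1)
    return cv2.resize(m.astype(np.float32),(640,400),interpolation=cv2.INTER_AREA)
def iou(m,s): return np.minimum(m,s).sum()/np.maximum(m,s).sum()
MO=[box(-.07,.07,-.031,.031,0,.010),box(-.07,.07,.020,.031,0,.038),box(-.0695,.0695,-.0305,-.0185,.01,.0225)]
def masks(f,c,t,near):
    env_m=[d["pixels"] for d in env.cut_out(c,t)]
    px=project(f,[near])[0]
    best=[m for m in env_m if m.any() and np.linalg.norm(np.argwhere(m).mean(0)[::-1]-px)<40]
    return best[0].astype(np.float32) if best else None
def fit(build,data,x0,steps):
    cost=lambda v:-sum(iou(m,sil(f,build(v))) for f,m in data)
    x0=np.array(x0,float)
    S=np.vstack([x0]+[x0+np.eye(len(x0))[i]*steps[i] for i in range(len(x0))])
    r=minimize(cost,x0,method="Nelder-Mead",options=dict(initial_simplex=S,xatol=1e-4,fatol=1e-5,maxiter=250))
    return r.x,-r.fun/len(data)
E
python3 - <<'E'
from h import *
F={c:env.grab_frame(c) for c in("top","side")}
mm=lambda v:[place(b,*v) for b in MO]
gg=lambda v:[place(MO[2],*v)]
D=[];G=[]
for c in F:
    m=masks(F[c],c,"moulding",[.4,.33,.02]);g=masks(F[c],c,"gilt",[.4,.30,.02])
    if m is not None:D.append((F[c],m));print(c,"m",fit(mm,[D[-1]],[.405,.327,-.4],[.01,.01,.1]))
    if g is not None:G.append((F[c],g));print(c,"g",fit(gg,[G[-1]],[.405,.327,-.4],[.01,.01,.1]))
print("mould",fit(mm,D,[.405,.327,-.4],[.01,.01,.1]))
print("gilt",fit(gg,G,[.405,.327,-.4],[.01,.01,.1]))
# unit+drawer
def uu(v):
    x,y,a,q=v
    B=[box(0,.28,-.1275,.1275,0,.13)]
    return [place(b,x,y,a) for b in B]
def dr(v):
    x,y,a,q=v
    c=0.013
    return [place(b,x,y,a) for b in (box(-q-.015,-q,-.1215,.1215,.01,.11),box(-q,0,-.115,.115,.013,.105))]
for c in F:
    f=F[c];u=env.cut_out(c,"unit");d=env.cut_out(c,"drawer") if 0 else env.cut_out(c,"knob")
    o=f["frame"].copy()
    for k,l in enumerate((u,d)):
        for e in l: print(c,"unit" if k==0 else "knob",round(e["conf"],2),int(e["pixels"].sum()),np.argwhere(e["pixels"]).min(0),np.argwhere(e["pixels"]).max(0))
    if u: o[u[0]["pixels"],0]=255
    if d: o[d[0]["pixels"],2]=255
    np.save(f"{c}_u.npy",u[0]["pixels"]);np.save(f"{c}_d.npy",d[0]["pixels"])
    v=[.72,.046,-.04,.21]
    print(iou(u[0]["pixels"],sil(f,uu(v))),iou(u[0]["pixels"]|d[0]["pixels"],np.maximum(sil(f,uu(v)),sil(f,dr(v)))))
f=F["side"]
im=F["top"]["frame"][220:330,120:240,::-1]
cv2.imwrite("pics/crop1.png",cv2.resize(im,None,fx=5,fy=5,interpolation=cv2.INTER_CUBIC))
E
```

```text
top m (array([ 0.40639492,  0.32628361, -0.32075376]), np.float64(0.9577045440673828))
top g (array([ 0.40513922,  0.32596023, -0.32239493]), np.float64(0.8602566123008728))
side m (array([ 0.40675953,  0.32657348, -0.30293205]), np.float64(0.9386156797409058))
side g (array([ 0.40619513,  0.3290641 , -0.2963283 ]), np.float64(0.7944378852844238))
mould (array([ 0.40693722,  0.32652691, -0.30832944]), np.float64(0.9467905759811401))
gilt (array([ 0.40645159,  0.32641308, -0.30739356]), np.float64(0.7898262739181519))
top unit 0.7 24278 [ 15 240] [255 364]
top knob 0.97 10752 [135 239] [255 350]
0.6013552 0.9559004
side unit 0.57 15200 [142 168] [264 369]
side knob 0.63 7498 [168 255] [263 369]
0.6016012 0.96720386
```

View pics/crop1.png

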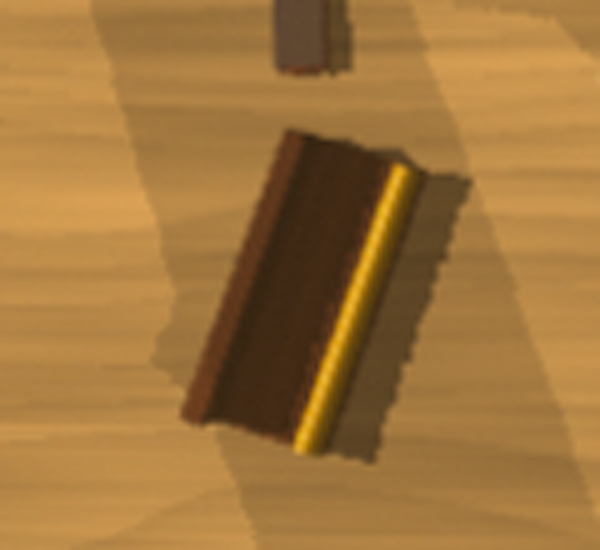

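The crop confirms the choice: rib on the left (crop 190–300), hollow in the middle, gilt on the right (crop 310–410). The fitted pose is about (0.407, 0.3265), yaw -0.31. Next I fit the unit and drawer, then start moving.

```bash
python3 - <<'E'
from h import *
F={c:env.grab_frame(c) for c in("top","side")}
def ud(v):
    x,y,a,q=v
    return [place(b,x,y,a) for b in (box(0,.28,-.1275,.1275,0,.13),box(-q-.015,-q,-.1215,.1215,.008,.11),box(-q,0,-.117,.117,.008,.105),box(-q-.048,-q-.036,-.018,.018,.052,.088))]
D=[(F[c],(np.load(c+"_u.npy")|np.load(c+"_d.npy")).astype(np.float32)) for c in F]
for d in D: print(fit(ud,[d],[.72,.046,-.04,.21],[.01,.01,.05,.01]))
v,s=fit(ud,D,[.72,.046,-.04,.21],[.01,.01,.05,.01]);print(v,s);np.save("unit.npy",v)
f=F["side"];o=f["frame"].copy()
for b in ud(v):
    h=cv2.convexHull(project(f,b).astype(np.float32)).reshape(-1,2);cv2.polylines(o,[np.round(h*8).astype(np.int32)],True,(0,255,0),1,shift=3)
a=f["frame"][150:260,245:380,::-1]; 
cv2.imwrite("pics/drawer.png",np.hstack([cv2.resize(k[140:270,240:380],None,fx=2.85,fy=4,interpolation=cv2.INTER_CUBIC) for k in (f["frame"][:,:,::-1],o[:,:,::-1])]))
E
python3 -m handwheel '[{"xyz":[0.68,-0.73,0],"twist":0},{"xyz":[0.68,-0.73,0],"twist":0},{"xyz":[0.68,-0.73,0],"twist":0},{"xyz":[0.68,-0.73,0],"twist":0},{"xyz":[0.68,-0.73,0],"twist":0},{"xyz":[0.68,-0.73,0],"twist":0},{"xyz":[0.68,-0.73,0],"twist":0},{"xyz":[0.68,-0.73,0],"twist":0},{"xyz":[0.68,-0.73,0],"twist":0},{"xyz":[0.68,-0.73,0],"twist":0}]' 32 8
```

```text
(array([ 0.72230247,  0.04397218, -0.0529671 ,  0.21403282]), np.float64(0.9688641428947449))
(array([ 0.72225482,  0.04315359, -0.05047818,  0.21299379]), np.float64(0.970510721206665))
[ 0.72216617  0.04444571 -0.05559626  0.2136379 ] 0.969297468662262
time: 3.85
tcp_pos: [0.4494, 0.0024, 0.2231]
tool_rot: [3.141, -0.001, 0.431]
ft_force: [0.5, -1.0, -0.6]
width: 0.0322
grasp_force: 0.0
```

View pics/drawer.png

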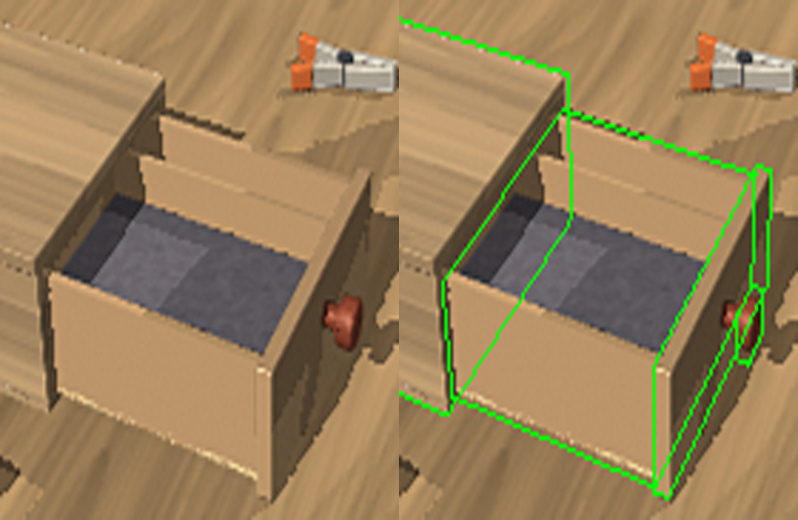

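The drawer crop shows the felt bay in front of the divider. The felt/divider line runs from crop (148,205) to (308,262), and the divider's top edge ends near (325,220). The green fit overlay matches the unit and the drawer front. I use that line to pre-estimate the felt level.

```bash
cat >> h.py <<'E'
def ray(f,uv):
    K=f["intrinsics"];p=cv2.undistortPoints(np.array([[uv]],float),K,np.array([f["k1"],0,0,0,0.]))[0,0]
    E=f["extrinsics"];return E[:3,3],E[:3,:3]@np.r_[p,1]
U=(.7223,.0440,-.053)
def tou(p):
    c,s=np.cos(U[2]),np.sin(U[2]);d=np.asarray(p,float)-[U[0],U[1],0];return np.array([c*d[0]+s*d[1],-s*d[0]+c*d[1],d[2]])
E
python3 - <<'E'
from h import *
f=env.grab_frame("side")
for n,(a,b) in {"felt1":(308,262),"felt2":(200,223),"felt3":(148,205),"divtop":(325,220),"divtop2":(165,160)}.items():
    o,d=ray(f,(a/2.85+240,b/4+140));P=tou(o);Q=tou(o+d)-P
    t=(-.053-P[1])/Q[1];print(n,np.round(P+t*Q,3))
# move plan: target tcp over rib
a=-.312;t=np.array([.4067,.3265])+.0255*np.array([-np.sin(a),np.cos(a)]);print("rib",t)
s=env.state();p=np.array(s["tcp_pos"])[:2];print(p,s["tool_rot"])
yaw=.431
d=(t-p)/20
for k in range(20):
    print(np.round(np.array([np.cos(yaw)*d[0]+np.sin(yaw)*d[1],np.sin(yaw)*d[0]-np.cos(yaw)*d[1]])/.06,2),end=" ");yaw+=.12
E
```

```text
felt1 [-0.192 -0.053  0.063]
felt2 [-0.074 -0.053  0.063]
felt3 [-0.015 -0.053  0.062]
divtop [-0.208 -0.053  0.104]
divtop2 [-0.037 -0.053  0.107]
rib [0.41452755 0.3507689 ]
[0.45138536 0.00776438] [-3.14045883 -0.00376092  0.43360288]
[ 0.09 -0.27] [ 0.12 -0.26] [ 0.15 -0.24] [ 0.18 -0.22] [ 0.21 -0.2 ] [ 0.23 -0.17] [ 0.25 -0.14] [ 0.26 -0.11] [ 0.28 -0.08] [ 0.28 -0.05] [ 0.29 -0.01] [0.29 0.02] [0.28 0.06] [0.27 0.09] [0.26 0.12] [0.24 0.15] [0.22 0.18] [0.2 0.2] [0.18 0.23] [0.15 0.25]
```

```bash
python3 -m handwheel '[{"xyz":[0.09,-0.27,0],"twist":-1},{"xyz":[0.12,-0.26,0],"twist":-1},{"xyz":[0.15,-0.24,0],"twist":-1},{"xyz":[0.18,-0.22,0],"twist":-1},{"xyz":[0.21,-0.2,0],"twist":-1},{"xyz":[0.23,-0.17,0],"twist":-1},{"xyz":[0.25,-0.14,0],"twist":-1},{"xyz":[0.26,-0.11,0],"twist":-1},{"xyz":[0.28,-0.08,0],"twist":-1},{"xyz":[0.28,-0.05,0],"twist":-1}]' 32 8
python3 -m handwheel '[{"xyz":[0.29,-0.01,0],"twist":-1},{"xyz":[0.29,0.02,0],"twist":-1},{"xyz":[0.28,0.06,0],"twist":-1},{"xyz":[0.27,0.09,0.2],"twist":-1},{"xyz":[0.26,0.12,0.2],"twist":-1},{"xyz":[0.24,0.15,0.2],"twist":-1},{"xyz":[0.22,0.18,0.2],"twist":-1},{"xyz":[0.2,0.2,0.2],"twist":-1},{"xyz":[0.18,0.23,0.2],"twist":-1},{"xyz":[0.15,0.25,0.2],"twist":-1}]'
python3 - <<'E'
from h import *
s=env.state();print(s["tcp_pos"],s["tool_rot"],s["joint_pos"],s["time"])
f=env.grab_frame("wrist");cv2.imwrite("pics/wrist1.png",f["frame"][:,:,::-1])
for t in("moulding","gilt","rib"):
    print(t,[(round(d["conf"],2),np.round(d["centre"],4).tolist()) for d in env.tip_of("wrist",t)])
D=[]
for t,bs in(("moulding",MO),("gilt",MO[2:])):
    m=masks(f,"wrist",t,[.4067,.3265,.02])
    if m is None: print(t,[(np.argwhere(d["pixels"]).mean(0)) for d in env.cut_out("wrist",t)],project(f,[[.4067,.3265,.02]])) ;continue
    print(t,fit(lambda v:[place(b,*v) for b in bs],[(f,m)],[.4067,.3265,-.312],[.005,.005,.05]))
E
```

```text
time: 5.15
tcp_pos: [0.4309, 0.1716, 0.2228]
tool_rot: [3.141, -0.0, 1.635]
ft_force: [0.1, -0.1, -0.8]
width: 0.0319
grasp_force: 0.0
time: 6.4
tcp_pos: [0.4132, 0.343, 0.1384]
tool_rot: [3.141, 0.0, 2.835]
ft_force: [-0.6, 0.9, 0.1]
width: 0.0322
grasp_force: 0.0
[0.41316223 0.34304817 0.138373  ] [3.14133417e+00 1.26439801e-04 2.83472348e+00] [ 6.70760621e-01  4.12920234e-01  1.88478166e+00  5.30777359e-05
  8.43605748e-01 -5.93201824e-01] 6.4
moulding [(0.92, [0.4016, 0.328, 0.0036]), (0.66, [0.4096, 0.3531, 0.0361])]
gilt [(0.16, [0.5981, 0.3446, 0.0037])]
rib []
moulding (array([ 0.40647695,  0.32809381, -0.30460092]), np.float64(0.9189109802246094))
gilt (array([ 0.40677402,  0.32841064, -0.310343  ]), np.float64(0.6842122673988342))
```

View pics/wrist1.png

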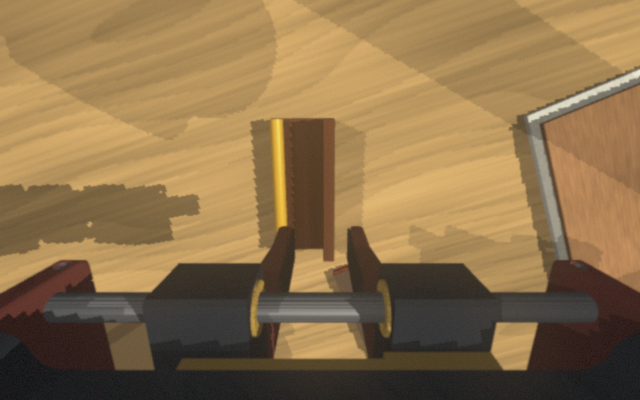

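The wrist view shows the moulding at (300,180), with gilt on the left (279) and rib on the right (328). The fingers straddle the rib line. I correct a few mm along tool y while lowering above the rib, then read the pose.

```bash
python3 -m handwheel '[{"xyz":[0.02,0.12,0],"twist":0},{"xyz":[0,0,0.2],"twist":0},{"xyz":[0,0,0.2],"twist":0},{"xyz":[0,0,0.2],"twist":0},{"xyz":[0,0,0.2],"twist":0},{"xyz":[0,0,0.2],"twist":0},{"xyz":[0,0,0.15],"twist":0},{"xyz":[0,0,0],"twist":0},{"xyz":[0,0,0],"twist":0},{"xyz":[0,0,0],"twist":0}]' 32 8; python3 -c "
from rig import env
s=env.state();print(s['tcp_pos'],s['tool_rot'],s['ft_force'],s['joint_pos'])"
```

```text
time: 7.95
tcp_pos: [0.4144, 0.3499, 0.0701]
tool_rot: [3.141, 0.0, 2.831]
ft_force: [-0.8, -0.1, 0.1]
width: 0.0321
grasp_force: 0.0
[0.41444192 0.34988061 0.07013141] [3.14089231e+00 4.84364915e-04 2.83082442e+00] [-0.81565992 -0.0503186   0.12589999] [ 6.79199312e-01  5.30407350e-01  1.90160744e+00 -3.17192827e-05
  7.08726600e-01 -5.80804880e-01]
```

```bash
python3 -m handwheel '[{"xyz":[0.01,0.03,0.1],"twist":0},{"xyz":[0,0,0.15],"twist":0},{"xyz":[0,0,0.15],"twist":0},{"xyz":[0,0,0.12],"twist":0},{"xyz":[0,0,0.1],"twist":0},{"xyz":[0,0,0.1],"twist":0},{"xyz":[0,0,0.1],"twist":0},{"xyz":[0,0,0.08],"twist":0},{"xyz":[0,0,0],"twist":0},{"xyz":[0,0,0],"twist":0}]' 32 8
python3 -m handwheel '[{"xyz":[0,0,0],"twist":0},{"xyz":[0,0,0],"twist":0},{"xyz":[0,0,0],"twist":0},{"xyz":[0,0,0],"twist":0},{"xyz":[0,0,0],"twist":0},{"xyz":[0,0,0],"twist":0},{"xyz":[0,0,0],"twist":0},{"xyz":[0,0,0],"twist":0},{"xyz":[0,0,0],"twist":0},{"xyz":[0,0,0],"twist":0}]' 5 8
```

```text
time: 9.2
tcp_pos: [0.4142, 0.3516, 0.0158]
tool_rot: [3.141, 0.0, 2.831]
ft_force: [-0.2, 0.5, -0.7]
width: 0.0319
grasp_force: 0.0
time: 10.45
tcp_pos: [0.4142, 0.3516, 0.0158]
tool_rot: [3.142, 0.0, 2.831]
ft_force: [0.5, -0.9, 5.2]
width: 0.0108
grasp_force: 8.0
```

```bash
python3 -m handwheel '[{"xyz":[0,0,-0.05],"twist":0},{"xyz":[0,0,-0.1],"twist":0},{"xyz":[0,0,-0.2],"twist":0},{"xyz":[0,0,-0.4],"twist":0},{"xyz":[0,0,-0.6],"twist":0},{"xyz":[0,0,-0.6],"twist":0},{"xyz":[0,0,-0.6],"twist":0},{"xyz":[0,0,-0.4],"twist":0},{"xyz":[0,0,-0.15],"twist":0},{"xyz":[0,0,0],"twist":0}]'
python3 - <<'E'
from h import *
f=env.grab_frame("side");s=env.state();print(s["tcp_pos"],s["ft_force"],s["torque"],s["width"],s["grasp_force"],s["time"])
p=project(f,[s["tcp_pos"]])[0].astype(int);print(p)
c=f["frame"][max(p[1]-70,0):p[1]+60,max(p[0]-80,0):p[0]+80,::-1]
cv2.imwrite("pics/lift.png",cv2.resize(c,None,fx=4,fy=4,interpolation=cv2.INTER_CUBIC))
# transfer
bx,by=-.2137+.092,.025
for pitch in(0,):
    a=U[2];c,s_=np.cos(a),np.sin(a)
    B=np.array([U[0]+c*bx-s_*by,U[1]+s_*bx+c*by]);print("bay",B)
    t=B+.0255*np.array([-s_,c]);print("tcp target",t)
E
```

```text
time: 11.7
tcp_pos: [0.4142, 0.3516, 0.2021]
tool_rot: [3.141, 0.001, 2.831]
ft_force: [-0.3, 0.8, -1.9]
width: 0.011
grasp_force: 8.0
[0.41381485 0.35129619 0.20128527] [ 0.06371779 -0.14888765 -1.62164251] [ 0.02392858 -0.13821822  0.00753506] 0.010953094729990223 7.995993196964264 11.75
[343 260]
bay [0.60209527 0.07541198]
tcp target [0.60344613 0.10087617]
```

View pics/lift.png

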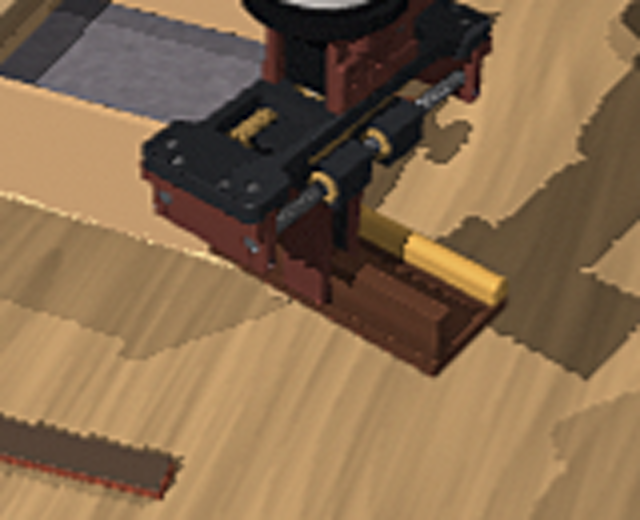

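The side crop shows the moulding held level by the rib, pad at crop (310,270), with the gilt clear at (450,270). I now carry it over the bay and turn it to the drawer's axes.

```bash
python3 -m handwheel '[{"xyz":[0,0,0],"twist":-0.5},{"xyz":[0,0,0],"twist":-0.9},{"xyz":[0,0,0],"twist":-0.75},{"xyz":[-0.1,-0.12,0],"twist":0},{"xyz":[-0.2,-0.24,0],"twist":0},{"xyz":[-0.34,-0.4,0],"twist":0},{"xyz":[-0.34,-0.4,0],"twist":0},{"xyz":[-0.34,-0.4,0],"twist":0},{"xyz":[-0.34,-0.4,0],"twist":0},{"xyz":[-0.34,-0.4,0],"twist":0}]'
python3 -m handwheel '[{"xyz":[-0.34,-0.4,0],"twist":0},{"xyz":[-0.34,-0.4,0],"twist":0},{"xyz":[-0.34,-0.4,0],"twist":0},{"xyz":[-0.2,-0.24,0],"twist":0},{"xyz":[-0.13,-0.16,0],"twist":0},{"xyz":[-0.03,-0.04,0],"twist":0},{"xyz":[0,0,0],"twist":0},{"xyz":[0,0,0],"twist":0},{"xyz":[0,0,0],"twist":0},{"xyz":[0,0,0],"twist":0}]'
python3 - <<'E'
from h import *
f=env.grab_frame("top");s=env.state();print(s["tcp_pos"],s["tool_rot"],s["ft_force"],s["torque"],s["width"],s["grasp_force"],s["time"])
cv2.imwrite("pics/over.png",cv2.resize(f["frame"][110:270,220:380,::-1],None,fx=3.6,fy=3.6,interpolation=cv2.INTER_CUBIC))
E
```

```text
time: 13.0
tcp_pos: [0.5274, 0.2016, 0.2014]
tool_rot: [-3.141, -0.0, 3.087]
ft_force: [-0.0, 0.2, -1.6]
width: 0.0108
grasp_force: 8.0
time: 14.25
tcp_pos: [0.6039, 0.1015, 0.2017]
tool_rot: [3.142, 0.0, 3.089]
ft_force: [-0.5, -0.2, -1.2]
width: 0.0109
grasp_force: 8.0
[0.603908   0.10145896 0.20176437] [3.14155331e+00 7.61536410e-05 3.08914968e+00] [-0.58759021  0.67184643 -1.25638031] [ 0.12263301 -0.0941178  -0.01449663] 0.011097258522485724 7.996025383472443 14.3
```

View pics/over.png

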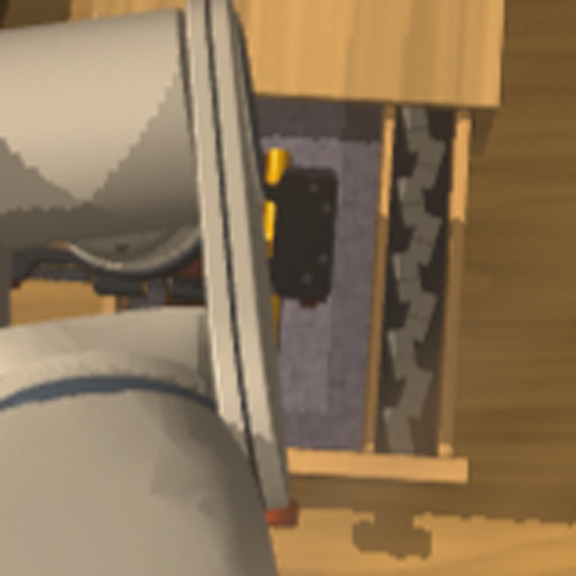

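The gilt bead at crop (270,150–320) lies inside the padded bay, clear of the divider at crop x≈380 and the unit's edge at y≈100. I lower to just above the estimated felt level.

```bash
cat > rd.py <<'E'
from rig import env
import numpy as np
L=[]
for _ in range(4): env.grab_frame("wrist"); L.append(env.state())
print("F",np.round(np.mean([s["ft_force"] for s in L],0),2),"tcp",np.round(L[-1]["tcp_pos"],4),"rot",np.round(L[-1]["tool_rot"],3),"T",np.round(np.mean([s["torque"] for s in L],0),3),"w",round(L[-1]["width"],4),L[-1]["time"])
E
python3 -m handwheel '[{"xyz":[0,0,0.1],"twist":0},{"xyz":[0,0,0.2],"twist":0},{"xyz":[0,0,0.3],"twist":0},{"xyz":[0,0,0.3],"twist":0},{"xyz":[0,0,0.3],"twist":0},{"xyz":[0,0,0.3],"twist":0},{"xyz":[0,0,0.2],"twist":0},{"xyz":[0,0,0.1],"twist":0},{"xyz":[0,0,0.03],"twist":0},{"xyz":[0,0,0],"twist":0}]'; python3 rd.py
python3 -m handwheel '[{"xyz":[0,0,0.01],"twist":0},{"xyz":[0,0,0.01],"twist":0},{"xyz":[0,0,0.01],"twist":0},{"xyz":[0,0,0.01],"twist":0},{"xyz":[0,0,0],"twist":0},{"xyz":[0,0,0],"twist":0},{"xyz":[0,0,0],"twist":0},{"xyz":[0,0,0],"twist":0},{"xyz":[0,0,0],"twist":0},{"xyz":[0,0,0],"twist":0}]'; python3 rd.py
```

```text
time: 15.55
tcp_pos: [0.6043, 0.1013, 0.0923]
tool_rot: [3.141, 0.001, 3.089]
ft_force: [1.1, 0.1, -0.8]
width: 0.0111
grasp_force: 8.0
F [ 0.22 -0.1  -1.29] tcp [0.6043 0.1012 0.0924] rot [3.141e+00 1.000e-03 3.089e+00] T [ 0.095 -0.157 -0.004] w 0.0108 15.75
time: 17.0
tcp_pos: [0.604, 0.1012, 0.0895]
tool_rot: [3.142, 0.0, 3.089]
ft_force: [-1.0, -0.8, -1.6]
width: 0.0108
grasp_force: 8.0
F [-0.04 -0.07 -1.15] tcp [0.604  0.1012 0.0895] rot [3.142 0.    3.089] T [ 0.084 -0.128 -0.026] w 0.011 17.2
```

```bash
python3 -m handwheel '[{"xyz":[0,0,0.01],"twist":0},{"xyz":[0,0,0.01],"twist":0},{"xyz":[0,0,0.01],"twist":0},{"xyz":[0,0,0.01],"twist":0},{"xyz":[0,0,0],"twist":0},{"xyz":[0,0,0],"twist":0},{"xyz":[0,0,0],"twist":0},{"xyz":[0,0,0],"twist":0},{"xyz":[0,0,0],"twist":0},{"xyz":[0,0,0],"twist":0}]' | sed -n 2p; python3 rd.py
```

```text
tcp_pos: [0.604, 0.1012, 0.0871]
F [-0.15  0.03 -1.72] tcp [0.604  0.1012 0.0871] rot [-3.142 -0.     3.089] T [ 0.1   -0.15   0.004] w 0.0107 18.65
```

```bash
python3 -m handwheel '[{"xyz":[0,0,0.01],"twist":0},{"xyz":[0,0,0.01],"twist":0},{"xyz":[0,0,0.01],"twist":0},{"xyz":[0,0,0.01],"twist":0},{"xyz":[0,0,0],"twist":0},{"xyz":[0,0,0],"twist":0},{"xyz":[0,0,0],"twist":0},{"xyz":[0,0,0],"twist":0},{"xyz":[0,0,0],"twist":0},{"xyz":[0,0,0],"twist":0}]' | sed -n 2p; python3 rd.py
```

```text
tcp_pos: [0.604, 0.1012, 0.0847]
F [ 0.01  0.07 -1.21] tcp [0.604  0.1012 0.0847] rot [ 3.142 -0.     3.089] T [ 0.068 -0.131  0.03 ] w 0.0107 20.1
```

Bottom at 0.069, still free.

```bash
python3 -m handwheel '[{"xyz":[0,0,0.01],"twist":0},{"xyz":[0,0,0.01],"twist":0},{"xyz":[0,0,0.01],"twist":0},{"xyz":[0,0,0.01],"twist":0},{"xyz":[0,0,0],"twist":0},{"xyz":[0,0,0],"twist":0},{"xyz":[0,0,0],"twist":0},{"xyz":[0,0,0],"twist":0},{"xyz":[0,0,0],"twist":0},{"xyz":[0,0,0],"twist":0}]' | sed -n 2p; python3 rd.py
```

```text
tcp_pos: [0.604, 0.1012, 0.0823]
F [-0.02 -0.34 -0.79] tcp [0.604  0.1012 0.0823] rot [ 3.142 -0.     3.089] T [ 0.079 -0.137 -0.003] w 0.0111 21.55
```

```bash
python3 -m handwheel '[{"xyz":[0,0,0.01],"twist":0},{"xyz":[0,0,0.01],"twist":0},{"xyz":[0,0,0.01],"twist":0},{"xyz":[0,0,0.005],"twist":0},{"xyz":[0,0,0],"twist":0},{"xyz":[0,0,0],"twist":0},{"xyz":[0,0,0],"twist":0},{"xyz":[0,0,0],"twist":0},{"xyz":[0,0,0],"twist":0},{"xyz":[0,0,0],"twist":0}]' | sed -n 2p; python3 rd.py
```

```text
tcp_pos: [0.604, 0.1012, 0.0802]
F [-0.   -0.41 -1.52] tcp [0.604  0.1012 0.0802] rot [3.142 0.    3.089] T [ 0.074 -0.159 -0.033] w 0.0111 23.0
```

```bash
python3 -m handwheel '[{"xyz":[0,0,0.01],"twist":0},{"xyz":[0,0,0.01],"twist":0},{"xyz":[0,0,0.01],"twist":0},{"xyz":[0,0,0.005],"twist":0},{"xyz":[0,0,0],"twist":0},{"xyz":[0,0,0],"twist":0},{"xyz":[0,0,0],"twist":0},{"xyz":[0,0,0],"twist":0}, {"xyz":[0,0,0],"twist":0},{"xyz":[0,0,0],"twist":0}]' | sed -n 2p; python3 rd.py
```

```text
tcp_pos: [0.604, 0.1012, 0.0781]
F [-1.18  0.67  1.34] tcp [0.604  0.1012 0.0781] rot [3.142 0.    3.089] T [ 0.103 -0.033  0.002] w 0.0108 24.45
```

Contact at a felt level of about 0.063: the vertical force rose by about 2.7 N, more than the moulding's weight. I release it and rise slowly.

```bash
python3 -m handwheel '[{"xyz":[0,0,0],"twist":0},{"xyz":[0,0,0],"twist":0},{"xyz":[0,0,0],"twist":0},{"xyz":[0,0,0],"twist":0},{"xyz":[0,0,0],"twist":0},{"xyz":[0,0,0],"twist":0},{"xyz":[0,0,0],"twist":0},{"xyz":[0,0,0],"twist":0},{"xyz":[0,0,0],"twist":0},{"xyz":[0,0,0],"twist":0}]' 30; python3 rd.py
python3 -m handwheel '[{"xyz":[0,0,-0.05],"twist":0},{"xyz":[0,0,-0.1],"twist":0},{"xyz":[0,0,-0.2],"twist":0},{"xyz":[0,0,-0.3],"twist":0},{"xyz":[0,0,-0.4],"twist":0},{"xyz":[0,0,-0.4],"twist":0},{"xyz":[0,0,-0.4],"twist":0},{"xyz":[0,0,-0.2],"twist":0},{"xyz":[0,0,-0.1],"twist":0},{"xyz":[0,0,0],"twist":0}]'
```

```text
time: 25.7
tcp_pos: [0.604, 0.1012, 0.0781]
tool_rot: [3.142, 0.0, 3.089]
ft_force: [-0.5, -0.2, -1.0]
width: 0.0298
grasp_force: 0.0
F [ 0.21 -0.37  0.07] tcp [0.604  0.1012 0.0781] rot [-3.142 -0.     3.089] T [ 0.049 -0.12  -0.016] w 0.0299 25.9
time: 27.15
tcp_pos: [0.6039, 0.1012, 0.2071]
tool_rot: [3.142, 0.0, 3.089]
ft_force: [0.7, 0.3, -0.5]
width: 0.0301
grasp_force: 0.0
```

```bash
python3 -m handwheel '[{"xyz":[0.2,0,-0.1],"twist":0},{"xyz":[0.4,-0.1,0],"twist":0},{"xyz":[0.5,-0.15,0],"twist":0},{"xyz":[0.5,-0.15,0],"twist":0},{"xyz":[0.5,-0.15,0],"twist":0},{"xyz":[0.5,-0.15,0],"twist":0},{"xyz":[0.36,-0.15,0],"twist":0},{"xyz":[0.1,0,0],"twist":0},{"xyz":[0,0,0],"twist":0},{"xyz":[0,0,0],"twist":0}]' 0
python3 - <<'E'
from h import *
s=env.state();print(tou(s["tcp_pos"]))
f=env.grab_frame("side");cv2.imwrite("pics/placed.png",cv2.resize(f["frame"][130:280,230:400,::-1],None,fx=4,fy=4,interpolation=cv2.INTER_CUBIC)[:600])
for t in("moulding","gilt"):print([(round(d["conf"],2),np.round(tou(d["centre"]),3).tolist()) for d in env.tip_of("side",t)])
print([(round(d["conf"],2),np.round(tou(d["centre"]),3).tolist()) for d in env.tip_of("side","knob")])
E
```

```text
time: 28.4
tcp_pos: [0.4188, 0.0602, 0.2132]
tool_rot: [3.141, 0.001, 3.089]
ft_force: [-0.4, 0.0, 0.3]
width: 0.0006
grasp_force: 0.0
[-3.03922409e-01  1.32825603e-04  2.13181841e-01]
[(0.64, [-0.124, 0.023, 0.064]), (0.56, [0.071, 0.245, 0.002])]
[(0.82, [-0.121, 0.025, 0.058]), (0.54, [0.07, 0.247, -0.001])]
[(0.69, [-0.263, -0.001, 0.071]), (0.31, [-0.137, 0.295, 0.002])]
```

View pics/placed.png

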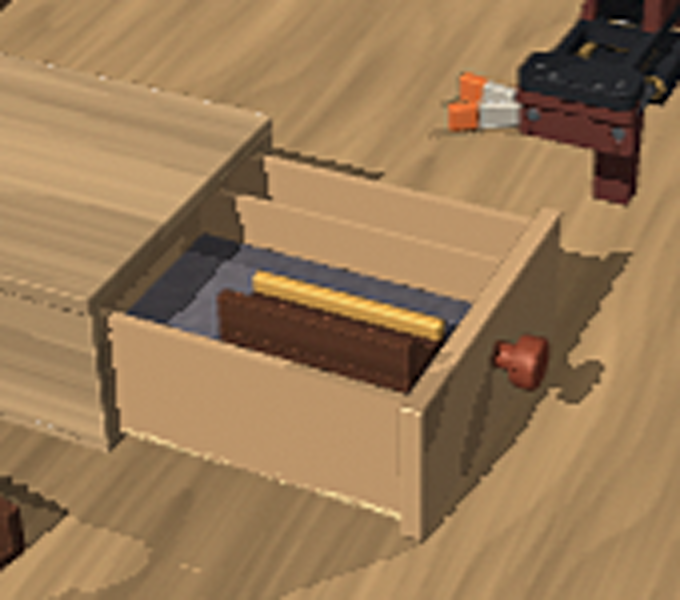

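The placed crop shows the moulding lying flat in the padded bay, gilt up at (345,305) and rib at (315,340), well clear of the drawer front. The knob is at (522,362). I now lower the closed fingers in front of the knob and make slow contact.

```bash
python3 -m handwheel '[{"xyz":[0,0,0.1],"twist":0},{"xyz":[0,0,0.3],"twist":0},{"xyz":[0,0,0.4],"twist":0},{"xyz":[0,0,0.4],"twist":0},{"xyz":[0,0,0.4],"twist":0},{"xyz":[0,0,0.4],"twist":0},{"xyz":[0,0,0.34],"twist":0},{"xyz":[0,0,0.2],"twist":0},{"xyz":[0,0,0.1],"twist":0},{"xyz":[0,0,0],"twist":0}]' 0
python3 -m handwheel '[{"xyz":[-0.1,0,0],"twist":0},{"xyz":[-0.12,0,0],"twist":0},{"xyz":[-0.08,0,0],"twist":0},{"xyz":[-0.05,0,0],"twist":0},{"xyz":[-0.05,0,0],"twist":0},{"xyz":[-0.05,0,0],"twist":0},{"xyz":[-0.05,0,0],"twist":0},{"xyz":[-0.05,0,0],"twist":0},{"xyz":[-0.05,0,0],"twist":0},{"xyz":[-0.05,0,0],"twist":0}]'; python3 rd.py
```

```text
time: 29.85
tcp_pos: [0.418, 0.06, 0.0546]
tool_rot: [-3.142, -0.0, 3.089]
ft_force: [0.5, -0.3, -0.9]
width: 0.0003
grasp_force: 0.0
time: 31.1
tcp_pos: [0.4567, 0.0579, 0.0546]
tool_rot: [-3.142, -0.001, 3.089]
ft_force: [-2.4, -0.0, 0.1]
width: 0.0006
grasp_force: 1.0
F [-0.7  -0.19 -0.67] tcp [0.4574 0.0579 0.0547] rot [3.142e+00 1.000e-03 3.089e+00] T [ 0.051 -0.045  0.002] w 0.0007 31.3
```

```bash
python3 -m handwheel '[{"xyz":[-0.05,0,0],"twist":0},{"xyz":[-0.1,0,0],"twist":0},{"xyz":[-0.15,0,0],"twist":0},{"xyz":[-0.2,0,0],"twist":0},{"xyz":[-0.2,0,0],"twist":0},{"xyz":[-0.2,0,0],"twist":0},{"xyz":[-0.2,0,0],"twist":0},{"xyz":[-0.2,0,0],"twist":0},{"xyz":[-0.2,0,0],"twist":0},{"xyz":[-0.2,0,0],"twist":0}]'
python3 -m handwheel '[{"xyz":[-0.2,0,0],"twist":0},{"xyz":[-0.2,0,0],"twist":0},{"xyz":[-0.2,0,0],"twist":0},{"xyz":[-0.2,0,0],"twist":0},{"xyz":[-0.2,0,0],"twist":0},{"xyz":[-0.15,0,0],"twist":0},{"xyz":[-0.12,0,0],"twist":0},{"xyz":[-0.08,0,0],"twist":0},{"xyz":[-0.05,0,0],"twist":0},{"xyz":[-0.02,0,0],"twist":0}]'
python3 - <<'E'
from h import *
s=env.state();print(tou(s["tcp_pos"]))
f=env.grab_frame("side")
print([(round(d["conf"],2),np.round(tou(d["centre"]),3).tolist()) for d in env.tip_of("side","knob")])
cv2.imwrite("pics/nearshut.png",cv2.resize(f["frame"][120:280,160:400,::-1],None,fx=3.3,fy=3.3,interpolation=cv2.INTER_CUBIC))
E
```

```text
time: 32.55
tcp_pos: [0.5596, 0.0525, 0.0547]
tool_rot: [3.142, 0.0, 3.089]
ft_force: [-2.0, 2.3, -0.7]
width: 0.0004
grasp_force: 1.2
time: 33.8
tcp_pos: [0.6439, 0.0479, 0.0547]
tool_rot: [-3.141, -0.0, 3.089]
ft_force: [-2.4, -0.4, 1.5]
width: 0.0005
grasp_force: 1.0
[-0.07849725 -0.00022881  0.05472359]
[(0.72, [-0.069, -0.002, 0.068])]
```

View pics/nearshut.png

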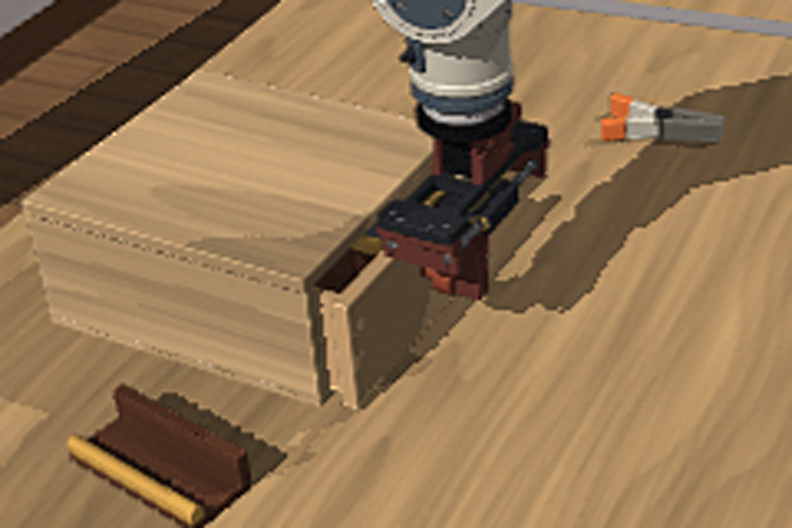

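The crop shows the drawer front at (375,330) about 20 mm short of the unit, with the gripper body clear of the unit's top. I continue slowly.

```bash
python3 -m handwheel '[{"xyz":[-0.03,0,0],"twist":0},{"xyz":[-0.04,0,0],"twist":0},{"xyz":[-0.04,0,0],"twist":0},{"xyz":[-0.04,0,0],"twist":0},{"xyz":[-0.03,0,0],"twist":0},{"xyz":[-0.03,0,0],"twist":0},{"xyz":[-0.02,0,0],"twist":0},{"xyz":[-0.01,0,0],"twist":0},{"xyz":[0,0,0],"twist":0},{"xyz":[0,0,0],"twist":0}]'
python3 -m handwheel '[{"xyz":[-0.01,0,0],"twist":0},{"xyz":[-0.01,0,0],"twist":0},{"xyz":[-0.01,0,0],"twist":0},{"xyz":[-0.01,0,0],"twist":0},{"xyz":[-0.01,0,0],"twist":0},{"xyz":[0,0,0],"twist":0},{"xyz":[0,0,0],"twist":0},{"xyz":[0,0,0],"twist":0},{"xyz":[0,0,0],"twist":0},{"xyz":[0,0,0],"twist":0}]'; python3 rd.py
```

```text
time: 35.15
tcp_pos: [0.6584, 0.0472, 0.0546]
tool_rot: [3.142, 0.0, 3.089]
ft_force: [-1.4, 0.5, -0.0]
width: 0.0006
grasp_force: 0.5
time: 36.4
tcp_pos: [0.6613, 0.0471, 0.0547]
tool_rot: [3.142, 0.0, 3.089]
ft_force: [-0.8, -0.8, -0.6]
width: 0.0002
grasp_force: 0.4
F [-0.46  0.08 -0.05] tcp [0.6613 0.0472 0.0547] rot [3.142 0.    3.089] T [-0.02  -0.025  0.001] w 0.0005 36.6
```

```bash
python3 -m handwheel '[{"xyz":[-0.008,0,0],"twist":0},{"xyz":[-0.008,0,0],"twist":0},{"xyz":[-0.008,0,0],"twist":0},{"xyz":[0,0,0],"twist":0},{"xyz":[0,0,0],"twist":0},{"xyz":[0,0,0],"twist":0},{"xyz":[0,0,0],"twist":0},{"xyz":[0,0,0],"twist":0},{"xyz":[0,0,0],"twist":0},{"xyz":[0,0,0],"twist":0}]'; python3 rd.py
```

```text
time: 37.85
tcp_pos: [0.6627, 0.0471, 0.0547]
tool_rot: [3.142, -0.0, 3.089]
ft_force: [-1.4, 1.4, 0.7]
width: 0.0005
grasp_force: 1.0
F [-2.28  0.67  0.59] tcp [0.6627 0.0471 0.0547] rot [3.142 0.    3.089] T [0.168 0.173 0.028] w 0.0004 38.05
```

```bash
python3 -m handwheel '[{"xyz":[-0.008,0,0],"twist":0},{"xyz":[-0.008,0,0],"twist":0},{"xyz":[0,0,0],"twist":0},{"xyz":[0,0,0],"twist":0},{"xyz":[0,0,0],"twist":0},{"xyz":[0,0,0],"twist":0},{"xyz":[0,0,0],"twist":0},{"xyz":[0,0,0],"twist":0},{"xyz":[0,0,0],"twist":0},{"xyz":[0,0,0],"twist":0}]'; python3 rd.py
```

```text
time: 39.3
tcp_pos: [0.6627, 0.0471, 0.0547]
tool_rot: [-3.142, -0.002, 3.089]
ft_force: [-6.2, 1.5, 4.9]
width: 0.0007
grasp_force: 3.1
F [-6.11  0.62  4.69] tcp [0.6626 0.0471 0.0547] rot [-3.142e+00 -2.000e-03  3.089e+00] T [0.239 0.781 0.036] w 0.0004 39.5
```

The TCP is stopped against the end with force rising to 6 N, so the drawer is shut. I back off, rise and verify.

```bash
python3 -m handwheel '[{"xyz":[0.03,0,0],"twist":0},{"xyz":[0.1,0,0],"twist":0},{"xyz":[0.3,0,0],"twist":0},{"xyz":[0.4,0,0],"twist":0},{"xyz":[0.4,0,0],"twist":0},{"xyz":[0.4,0,0],"twist":0},{"xyz":[0.2,0,-0.2],"twist":0},{"xyz":[0,0,-0.5],"twist":0},{"xyz":[0,0,-0.5],"twist":0},{"xyz":[0,0,-0.2],"twist":0}]'
python3 - <<'E'
from h import *
F={c:env.grab_frame(c) for c in("top","side")}
for c in F:
    for t in("knob","unit","protector","clamp","stick"):
        print(c,t,[(round(d["conf"],2),np.round(tou(d["centre"]) if t in("knob","unit") else d["centre"],3).tolist()) for d in env.tip_of(c,t)][:2])
f=F["side"];cv2.imwrite("pics/shut.png",cv2.resize(f["frame"][120:280,160:400,::-1],None,fx=3.3,fy=3.3,interpolation=cv2.INTER_CUBIC))
print(env.state()["ft_force"],env.state()["time"])
E
```

```text
time: 40.75
tcp_pos: [0.5557, 0.0528, 0.1412]
tool_rot: [3.141, 0.004, 3.089]
ft_force: [0.3, -0.2, 0.7]
width: 0.0
grasp_force: 0.0
top knob [(0.94, [-0.047, -0.001, 0.071])]
top unit [(0.73, [0.004, 0.002, 0.003])]
top protector [(0.72, [0.393, -0.324, -0.002])]
top clamp [(0.97, [0.616, -0.35, 0.004])]
top stick [(0.97, [0.596, 0.345, 0.002])]
side knob [(0.61, [-0.048, -0.003, 0.067])]
side unit [(0.57, [-0.002, -0.0, -0.002]), (0.54, [-0.087, -0.396, -0.001])]
side protector [(0.96, [0.393, -0.326, -0.003])]
side clamp [(0.57, [0.615, -0.349, -0.001])]
side stick [(0.67, [0.598, 0.345, 0.002])]
[-0.34897606 -0.1589094  -0.15563258] 41.35
```

View pics/shut.png

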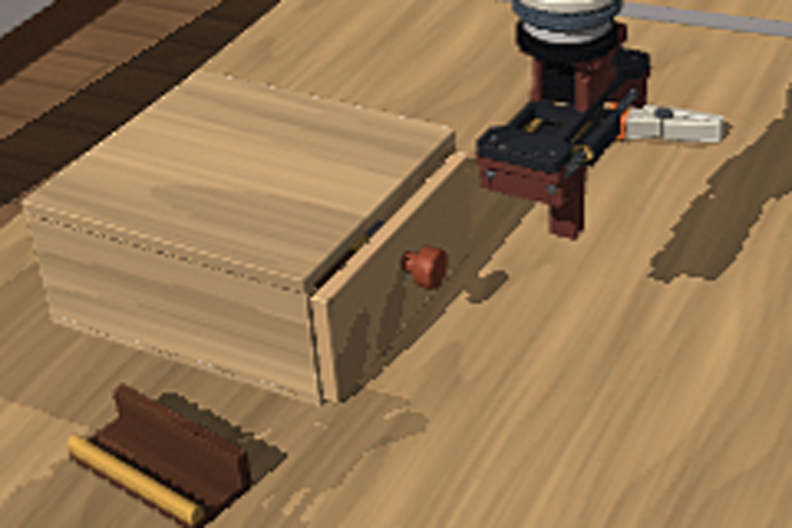

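The crop shows the drawer front flush with the unit and the knob at (428,265). The knob face is 47–48 mm out from the unit, the shut value, and the bystanders have not moved. The robot is touching nothing, so I hand in.

```bash
python3 -c "
from rig import env
print(env.sign_off())"
```

```text
the job is handed in; nothing more can be done
None
```

The moulding lies flat, gilt edge up, on the felt of the padded bay; I let go with the drawer still open, then pushed it gently fully shut, and handed the job in at about 41 s with the protector, clamp and stick where they were.

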